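# Feel for the hidden push-catch and spring the pantry drawer

### The job

The white handleless drawer unit on the pantry worktop opens by a flush push-catch hidden in its flat top, somewhere along the line near the front edge. With the fingertips, feel gently along the top until you find the plate that gives, press it home so that the drawer springs right out, then take the hand away and leave the drawer out. Pick nothing up and leave the jars, tin, bottle, carton, can and mug standing where they are.

Things in the scene. Friction and masses are not known exactly. Their poses are not given: they have to be found in the camera images.
- unit: White handleless pantry drawer unit fixed to the worktop: 200 mm deep (x), 440 mm long (y), 110 mm high, flat rigid top panel. Origin: centre of its underside; x axis from the drawer front (at x = -100 mm) to the back, z up. The back part of the top (x from 30 mm on) carries a small jar and a tin, at most 45 mm tall.
- feel_line (a point): Point on the top panel's surface, 55 mm behind the front edge, midway along the unit (same axes as the unit). The push-catch is a white 54 x 54 mm plate, 1 mm below the panel in a 58 x 58 mm opening (sides along x, y). The opening's centre lies on this point's y axis, somewhere from y = -60 to +60 mm, not told: only a thin seam shows; feel for it.
- catch (a joint): how far the push-catch plate is pressed down: 0 at rest, 7 mm fully home (m). Spring: it starts to give at about 1.6 N and is home at about 4.5 N; it lets the drawer go at about 5 mm and springs back up when released.
- drawer (a joint): how far the drawer stands out of the unit (m): 0 shut (held by the catch against its spring), 0.07 fully out, towards the unit's -x. Once let go it springs out by itself in about half a second to a second and stays out; its front, 86 mm high, then stands 70 mm in front of the unit. It has no handle.
- spice_jar: small round spice jar, 44 mm across, 45 mm tall, standing on the rear part of the unit's top, left (+y) half. Origin: centre of its underside. Loose; only to be left alone.
- tin: squat round tin, 60 mm across, 40 mm tall, standing on the rear part of the unit's top, right (-y) half. Origin: centre of its underside. Loose; only to be left alone.
- oil_bottle: green glass oil bottle, 64 mm across, 230 mm tall, on the worktop left of the unit. Origin: centre of its underside. Loose; only to be left alone.
- carton: upright cardboard carton 55 x 130 x 190 mm, on the worktop left of the unit. Origin: centre of its underside. Loose; only to be left alone.
- food_can: steel food can, 74 mm across, 110 mm tall, on the worktop right of the unit. Origin: centre of its underside. Loose; only to be left alone.
- mug: white mug, 80 mm across, 90 mm tall, on the worktop right of the unit. Origin: centre of its underside. Loose; only to be left alone.
- honey_jar: amber honey jar, 72 mm across, 85 mm tall, on the worktop left of the unit. Origin: centre of its underside. Loose; only to be left alone.

How it is judged (in metres and radians):
On the way:
1. the hidden catch is pressed in (more than 5 mm) by the fingers (value of joint catch above 0.005 m and contact force between the fingers and anything else above 0.5 N), for 0.05 s.
At the end, for the whole second after the job is handed in: The drawer stands out by more than 60 mm and is at rest, the catch has sprung back up (pressed less than 1.5 mm), and each bystander is within 20 mm of where it stood (value of joint drawer above 0.06 m and velocity of joint drawer below 0.01 m/s and value of joint catch below 0.0015 m and distance of each of spice_jar, tin, oil_bottle, carton, food_can, mug, honey_jar from where it was at the start of the episode below 0.02 m); the robot touches nothing.
It fails at once if a jar, tin, bottle, carton, can or mug is picked up, or pushed more than 20 mm (distance of any of spice_jar, tin, oil_bottle, carton, food_can, mug, honey_jar from where it was at the start of the episode above 0.02 m).
It fails at once if a bystander is tipped by more than 0.35 rad (angle between any of spice_jar, tin, oil_bottle, carton, food_can, mug, honey_jar's own z axis and vertical above 0.35 rad).
It fails at once if the robot presses on anything with more than 100 N (not gentle) (contact force between any of the fingers, the arm and anything else above 100 N).
It also fails if it takes over 51 s, if anything falls off the work surface, if the arm or the gripper's body presses on something with over 40 N, if the wrist force passes 120 N, or if a joint passes its speed limit or range.

### The arm

A 6-joint arm with a two-finger parallel gripper is mounted at the origin on the work surface. World frame = base frame: x ahead of the robot, y to its left, z up, the work surface at z = 0. Lengths are in mm, angles in rad, forces in N, time in s.
With the tool pointing down it reaches from about 275 to 1000 mm from the base axis. Payload 8.4 kg.
Tool frame: the origin (TCP) lies on the centre line of the jaws, within the pads' length; the fingertips stand r.tip_reach ahead of it and the grasp point (between the pads) lies 11 mm behind it (r.tip_reach is the distance from the TCP to the fingertips, in mm); z points along the fingers, y is the line along which they close (so a half turn about z gives the same grasp; the last joint's range is limited). The gripper opens to 85 mm and grips with 20 to 120 N. Pads are 22 mm wide; open, the fingers measure 114 mm over their backs; the gripper's body (76 mm by 85 mm) begins 54 mm behind the grasp point. The pads swing forward as they close: fully open they stand 13 mm farther back than shut.
Start: joints at [-0.002, 0.353, 1.633, -0, 1.155, -0.002], TCP at [625.002, -0, 239.281] pointing down, gripper open.
Joint ranges: [-2.63, 2.63], [-0.92, 2.1], [0.06, 2.66], [-1.3, 4.44], [0, 2.69], [-3.02, 3.02]. Speed limits (rad/s): [2.22, 2.22, 2.79, 3.14, 3.14, 3.14].

### API

Orientations are given as [roll, pitch, yaw] about the fixed x, y, z axes, in that order (R = Rz(yaw) Ry(pitch) Rx(roll)).
In Python, from rig import r gives the robot as it stands.
- The arm moves only by the tool carry_out, never from a script. Its argument "targets" is a list of rows, each an object with "dp": the shift along the tool's x, y, z in mm, a list of three; "yaw": the turn about the tool's z in degrees. A call has 1 to 12 rows; each row is the pose to reach, as a shift and turn from the pose commanded when the call began, along the tool's axes at that moment; what a row does not reach only later rows make up. A row lasts 1/8 s, in which the tool goes at most 62.5 mm and 10.7 degrees, less where a joint would pass 70% of its speed; a pose out of reach is approached as far as the arm can. A call with a gripper value outside its range is refused whole. "fingers" is the opening, from -1 (shut) to 1 (fully open), so that 0 is half open, set as the call begins (left out, the last holds). The fingers move at their own pace and stop on an object; "grip_force" is the grip in N (left out, the last holds). Time passes only in rows, so rows that repeat a pose let the fingers close. It gives the time, the measured TCP pose, the force, the opening and the grip force at its end, in the units of the state.
- r.sense(): the state, without advancing time (a new reading comes with each control period).
- r.grab_frame(name): name is "scene" or "side" or "wrist"; returns the picture (384x512x3 uint8, red, green, blue); there is no depth.
- r.get_calibration(name): a dict with "fx", "fy", "cx", "cy" (pixels), "rvec" (rotation vector, rad) and "tvec" (3), from world to camera coordinates, as OpenCV has them. Camera axes: x right, y down, z forward; pixel columns grow to the right and rows downward; lengths in mm; the calibration is good to about 2 mm. A picture is of the moment at which its call begins: read the wrist's pose just before it. get_calibration takes no time and is no camera call; for the wrist camera it gives the pose at the moment of the call.
- r.sign_off(): hands the job in; it is judged then, once.
The state is a dict: "clock": time; "qpos": joint angles; "qvel": joint speeds; "joint_efforts": joint torques, N m; "eef_pos": TCP position; "tcp_rot": TCP orientation; "contact_force": force on the tool from outside, world axes, zero at the start; "wrist_torque": the same for the moment, N m; "opening": opening from 0.0 (shut) to 1.0 (fully open); "grasp_force": force on a finger pad.
Only numpy, scipy, OpenCV 4.12 (cv2) and the standard library are available. Lean on these libraries where they do the work, as an engineer would, in place of code of your own. Each camera call takes 0.05 s, during which the arm holds its last target. There are 200 camera calls.

## Working session

There is one attempt and no reset: what is moved stays moved. The work goes in short steps, Python scripts to look and compute and a tool call to move; the robot and the scene stay as the last step left them, time stands still between calls to the robot, and variables do not carry over. Pictures are saved under pics/ and viewed, at most 10 in all, crops included, and the job is handed in when it is done.

Besides the shell and the picture viewer there is one more tool, called after "Emit:" as name(argument=value, ...) on one line, values as JSON. carry_out: Moves the arm, as the interface text tells. Its arguments: {"type":"object","properties":{"targets":{"type":"array","items":{"type":"object","properties":{"dp":{"type":"array","items":{"type":"number"}},"yaw":{"type":"number"}}}},"fingers":{"type":"number"},"grip_force":{"type":"number"}},"required":["targets"]}

```bash
mkdir -p pics; python3 - <<'E'
from rig import r
import cv2,numpy as np
s=r.sense();print(s['clock'],s['eef_pos'],s['tcp_rot'],s['contact_force'],r.tip_reach,s['opening'])
for n in("scene","wrist"):
    cv2.imwrite(f"pics/{n}0.png",r.grab_frame(n)[:,:,::-1]);c=r.get_calibration(n);print(n,c)
E
```

```text
0.0 [6.24501691e+02 5.93514765e-04 2.38557179e+02] [-3.14014505e+00  9.34021818e-06  1.57080640e+00] [-0.24140333  0.71400006 -0.65353948] 8.0 1.0009010921720465
scene {'fx': 483.9042354555013, 'fy': 483.9042354555013, 'cx': 254.15805370669867, 'cy': 197.2878159541131, 'rvec': array([ 0.97952488,  2.43787119, -1.09956564]), 'tvec': array([ 373.97946116, -163.94191132, 2043.90971261])}
wrist {'fx': 344.5684226227787, 'fy': 344.5684226227787, 'cx': 250.06557829320718, 'cy': 190.85640412104445, 'rvec': array([-2.85414409e+00, -7.71247293e-04,  2.78508659e-03]), 'tvec': array([-623.62254485,  -36.81798501,  379.31387091])}
```

View pics/scene0.png

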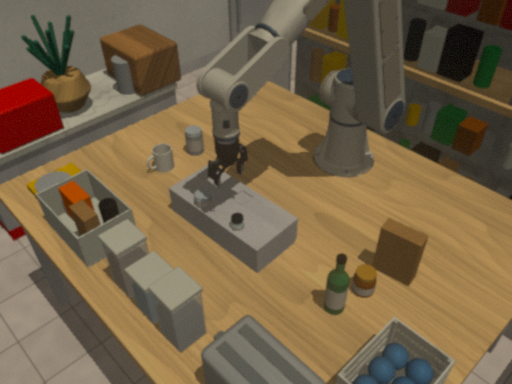

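View pics/wrist0.png

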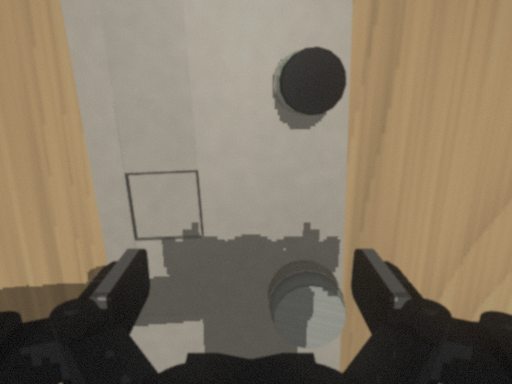

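The wrist view shows the unit, with the tin near (306,300) and the jar near (312,80). A square seam has its corners at about (126,174), (197,171), (203,236) and (135,239).

```bash
cat > h.py <<'E'
from rig import r
import cv2,numpy as np
def cast(n,px,z):
    c=r.get_calibration(n);R=cv2.Rodrigues(c['rvec'])[0];o=-R.T@c['tvec']
    K=np.array([[c['fx'],0,c['cx']],[0,c['fy'],c['cy']],[0,0,1]])
    d=(R.T@np.linalg.inv(K)@np.c_[np.array(px,float),np.ones(len(px))].T).T
    return o+d*((z-o[2])/d[:,2])[:,None]
E
python3 - <<'E'
from h import *
p=cast("wrist",[(126,174),(197,171),(203,236),(135,239)],110);print(p.round(1),p.mean(0))
print('edge front',cast("wrist",[(65,0),(105,255)],110).round(1),'back',cast("wrist",[(353,0),(345,230)],110).round(1))
print('jar/tin',cast("wrist",[(312,80)],155).round(1),cast("wrist",[(308,310)],150).round(1))
E
```

```text
[[526.4   8.4 110. ]
 [582.3  10.8 110. ]
 [584.9 -44.4 110. ]
 [528.3 -47.1 110. ]] [555.47659847 -18.07643483 110.        ]
edge front [[497.1 130.8 110. ]
 [501.6 -61.8 110. ]] back [[694.2 130.7 110. ]
 [702.  -38.9 110. ]]
jar/tin [[661.2  77.6 155. ]] [[667.5 -86.8 150. ]]
```

Emit:
carry_out(targets=[{"dp": [0, 0, 0], "yaw": 0}, {"dp": [0, -30, 0], "yaw": 0}, {"dp": [-18, -69, 20], "yaw": 0}, {"dp": [-18, -69, 45], "yaw": 0}, {"dp": [-18, -69, 70], "yaw": 0}, {"dp": [-18, -69, 85], "yaw": 0}, {"dp": [-18, -69, 85], "yaw": 0}, {"dp": [-18, -69, 85], "yaw": 0}], fingers=-1, grip_force=20)

```text
clock: 1.1
eef_pos: [556.6, -18.0, 155.0]
tcp_rot: [3.141, 0.0, 1.571]
contact_force: [-0.0, 0.1, 0.3]
opening: 0.001
grasp_force: 0.0
```

```bash
python3 - <<'E'
from h import *
s=r.sense();print(s['clock'],s['eef_pos'],s['contact_force'],r.tip_reach,s['opening'])
cv2.imwrite("pics/w1.png",r.grab_frame("wrist")[:,:,::-1])
E
```

```text
1.1 [556.60316789 -17.98343223 154.96387802] [-0.01480845  0.12471054  0.27766427] 8.0 0.0008688409542652686
```

View pics/w1.png

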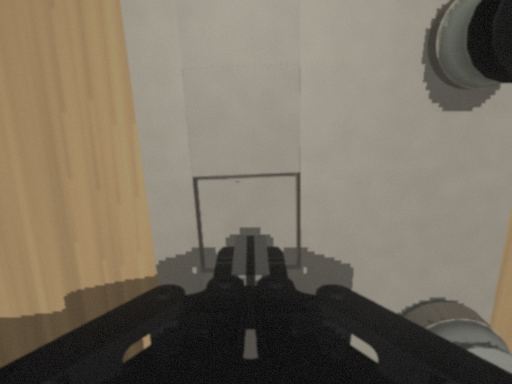

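The dark seam square sits at (194,178), (299,174), (300,267) and (202,270), just ahead of the shut fingertips. There is also a faint strip with a line at row 65. I'll check both.

```bash
python3 - <<'E'
from h import *
p=cast("wrist",[(194,178),(299,174),(300,267),(202,270)],110);print(p.round(1),p.mean(0))
print(cast("wrist",[(183,67),(300,65),(247,240)],110).round(1))
E
```

```text
[[526.1   8.5 110. ]
 [582.4  10.8 110. ]
 [585.3 -44.8 110. ]
 [528.3 -46.7 110. ]] [555.52971415 -18.05259155 110.        ]
[[523.3  64.7 110. ]
 [580.7  65.7 110. ]
 [554.5 -27.7 110. ]]
```

Emit:
carry_out(targets=[{"dp": [0, 0, 15], "yaw": 0}, {"dp": [0, 0, 27], "yaw": 0}, {"dp": [0, 0, 33], "yaw": 0}, {"dp": [0, 0, 33], "yaw": 0}])

```text
clock: 1.65
eef_pos: [555.5, -18.0, 120.5]
tcp_rot: [-3.14, -0.0, 1.571]
contact_force: [0.1, 0.4, -0.1]
opening: -0.001
grasp_force: 0.0
```

Emit:
carry_out(targets=[{"dp": [0, 0, 1], "yaw": 0}, {"dp": [0, 0, 2], "yaw": 0}, {"dp": [0, 0, 3], "yaw": 0}, {"dp": [0, 0, 4], "yaw": 0}, {"dp": [0, 0, 4.5], "yaw": 0}, {"dp": [0, 0, 4.5], "yaw": 0}])

```text
clock: 2.4
eef_pos: [556.0, -18.0, 116.9]
tcp_rot: [3.142, 0.0, 1.571]
contact_force: [-0.9, 0.0, 1.9]
opening: -0.004
grasp_force: 1.2
```

Emit:
carry_out(targets=[{"dp": [0, 0, 0.5], "yaw": 0}, {"dp": [0, 0, 1], "yaw": 0}, {"dp": [0, 0, 1.5], "yaw": 0}, {"dp": [0, 0, 1.5], "yaw": 0}])

```text
clock: 2.9
eef_pos: [556.0, -18.0, 115.3]
tcp_rot: [3.142, -0.0, 1.571]
contact_force: [-0.6, -0.3, 3.5]
opening: -0.001
grasp_force: 1.7
```

Contact force is rising only slowly, so I'll go on gently.

Emit:
carry_out(targets=[{"dp": [0, 0, 1], "yaw": 0}, {"dp": [0, 0, 2], "yaw": 0}, {"dp": [0, 0, 2], "yaw": 0}])

```text
clock: 3.28
eef_pos: [556.0, -18.0, 113.2]
tcp_rot: [3.142, -0.0, 1.571]
contact_force: [-1.2, 0.3, 3.5]
opening: -0.003
grasp_force: 1.5
```

The plate gives, so I'll press it home.

Emit:
carry_out(targets=[{"dp": [0, 0, 1], "yaw": 0}, {"dp": [0, 0, 2], "yaw": 0}, {"dp": [0, 0, 2.7], "yaw": 0}, {"dp": [0, 0, 2.7], "yaw": 0}, {"dp": [0, 0, 2.7], "yaw": 0}])

```text
clock: 3.9
eef_pos: [556.1, -18.0, 110.6]
tcp_rot: [3.141, -0.0, 1.571]
contact_force: [0.2, -0.4, 3.8]
opening: -0.0
grasp_force: 1.9
```

```bash
python3 - <<'E'
from h import *
cv2.imwrite("pics/w2.png",r.grab_frame("wrist")[:,:,::-1])
E
```

```text
(no output)
```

View pics/w2.png

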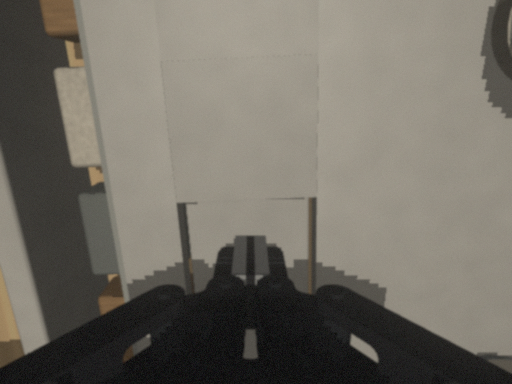

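The drawer has sprung out on the left (columns 0–100, contents visible), and the plate is depressed under the fingers. Now I'll withdraw straight up.

Emit:
carry_out(targets=[{"dp": [0, 0, -5], "yaw": 0}, {"dp": [0, 0, -15], "yaw": 0}, {"dp": [0, 0, -35], "yaw": 0}, {"dp": [0, 0, -65], "yaw": 0}, {"dp": [0, 0, -95], "yaw": 0}, {"dp": [0, 0, -125], "yaw": 0}, {"dp": [0, 0, -130], "yaw": 0}, {"dp": [0, 0, -130], "yaw": 0}, {"dp": [0, 0, -130], "yaw": 0}, {"dp": [0, 0, -130], "yaw": 0}])

```text
clock: 5.2
eef_pos: [555.4, -18.0, 239.5]
tcp_rot: [-3.14, -0.0, 1.571]
contact_force: [0.9, 1.0, -0.2]
opening: -0.0
grasp_force: 0.0
```

```bash
python3 - <<'E'
from h import *
a=r.grab_frame("wrist")
cv2.imwrite("pics/w3.png",a[:,:,::-1])
E
```

```text
(no output)
```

View pics/w3.png

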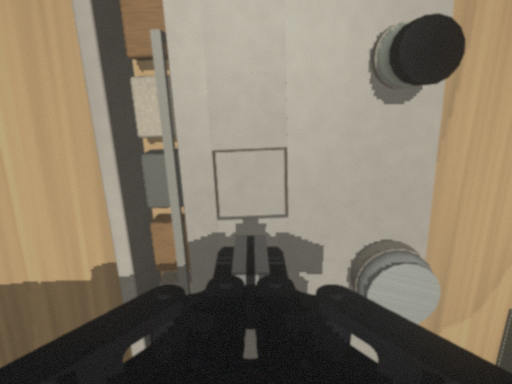

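The drawer stands out (front's outer edge runs from about (72,0) to (120,265)). The plate is back up, and the jar and tin are still standing. I'll check the travel before handing in.

```bash
python3 - <<'E'
from h import *
p=cast("wrist",[(72,0),(120,265)],86);print(p.round(1))
t=r.sense();print(t['contact_force'],cast("wrist",[(427,50)],155),cast("wrist",[(400,287)],150))
if p[1,0]<440: print(r.sign_off())
E
```

```text
[[ 421.2  118.4   86. ]
 [ 433.6 -102.9   86. ]]
[ 0.32569038 -0.19393969  0.08712948] [[659.39591272  76.51836369 155.        ]] [[665.56675525 -85.70956625 150.        ]]
the job is handed in; nothing more can be done
None
```

I pressed the hidden catch home, the drawer sprang out about 70 mm and the plate came back up. The hand is clear, the jar and tin measure within about 2 mm of where they stood, and I didn't re-check the items on the worktop; the job is handed in, with no verdict returned.

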